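Widen the buffet tray stand by one hole and hold the pin home

ROBOT

A 6-joint arm with a two-finger parallel gripper is mounted at the origin on the work surface. World frame = base frame: x ahead of the robot, y to its left, z up, the work surface at z = 0. Lengths are in m, angles in rad, forces in N, time in s.
With the tool pointing down it reaches from about 0.375 to 0.9 m from the base axis. Payload 3.1 kg.
Tool frame: the origin (TCP) lies at the very end of the fingers, on their centre line; the grasp point (between the pads) lies 19 mm behind it (manip.grasp_offset is the distance from the TCP to the grasp point, in m); y points along the fingers, z is the direction in which the jaws open and shut, and the axes are right-handed (so a half turn about y gives the same grasp; the last joint's range is limited). The gripper opens to 85 mm and grips with 20 to 120 N. Pads are 22 mm wide; open, the fingers measure 114 mm over their backs; the gripper's body (76 mm by 85 mm) begins 54 mm behind the grasp point. The pads swing forward as they close: fully open they stand 13 mm farther back than shut.
Start: joints at [-1.478, 0.527, 1.433, -0, 1.181, -0.178], TCP at [0.168, -0.602, 0.231] pointing down, gripper open.
Joint ranges: [-3.08, 3.08], [-0.75, 2.2], [0.22, 2.44], [-1.43, 4.57], [0, 2.65], [-2.85, 2.85]. Speed limits (rad/s): [2.79, 2.79, 3.14, 3.14, 3.14, 3.14].

INTERFACE

Orientations are given as a unit quaternion [x, y, z, w].
In Python, from station import manip gives the robot as it stands.
- The arm moves only by the tool apply_moves, never from a script. Its argument "motion" is a list of rows, each a list of 5 numbers: the finger opening in mm, from 0 to 85.4, then the shift along the tool's x, y, z in units of 30 mm (1.0 is 30 mm), then the turn about the tool's y in units of 10 degrees (1.0 is 10 degrees). In form: [[fingers, x, y, z, twist], ...]. A call has 1 to 12 rows; each row is the pose to reach, as a shift and turn from the pose commanded when the call began, along the tool's axes at that moment; what a row does not reach only later rows make up. A row lasts 1/8 s, in which the tool goes at most 62.5 mm and 10.7 degrees, less where a joint would pass 70% of its speed; a pose out of reach is approached as far as the arm can. A call with a gripper value outside its range is refused whole. The fingers move at their own pace and stop on an object; "squeeze" is the grip in N (left out, the last holds). Time passes only in rows, so rows that repeat a pose let the fingers close. It gives the time, the measured TCP pose, the force and the opening at its end, in the units of the state.
- manip.sense(): the state, without advancing time (a new reading comes with each control period).
- manip.snapshot(name): name is "scene" or "top" or "wrist"; returns the picture (480x640x3 uint8, red, green, blue); there is no depth.
- manip.get_calibration(name): a dict with "intrinsics" (3x3 intrinsics, pixels), "extrinsics" (4x4, takes a point from camera to world coordinates). Camera axes: x right, y up, looking along -z (the intrinsics and any distortion apply to the point x, -y, -z); pixel columns grow to the right and rows downward; lengths in m; the calibration is good to about 2 mm. A picture is of the moment at which its call begins: read the wrist's pose just before it. get_calibration takes no time and is no camera call; for the wrist camera it gives the pose at the moment of the call.
- manip.sign_off(): hands the job in, once; it reports no verdict.
The state is a dict: "t": time; "q": joint angles; "qd": joint speeds; "tau": joint torques, N m; "tcp_pos": TCP position; "tool_rot": TCP orientation; "force": force on the tool from outside, world axes, zero at the start; "ft_torque": the same for the moment, N m; "finger_gap": opening from 0.0 (shut) to 1.0 (fully open).
Only numpy, scipy, OpenCV 4.12 (cv2) and the standard library are available. Lean on these libraries where they do the work, as an engineer would, in place of code of your own. Each camera call takes 0.05 s, during which the arm holds its last target.

TASK

The buffet stand has to take a longer tray. On its sliding sleeve turn the bar-shaped lock knob clockwise until it clicks past its detent and stays there, then pull the round plunger knob up, slide the sleeve one hole farther from the stand's fixed tray arm, and let the pin down fully home in that hole. Finish while still gripping the plunger knob and pushing it gently but definitely downwards to keep the pin seated, and leave the jar, bowl, cup and tongs around the stand where they are.

Things in the scene. Friction and masses are not known exactly. Their poses are not given: they have to be found in the camera images.
- stand: Tray stand fixed to the table: aluminium rail 40 mm wide, 470 mm long along the stand's y, top 80 mm high, a dark foot at each end; origin on the table under its middle, z up. Pin holes (13 mm slots) in the rail's top on its centre line at y = 0, 40, 80, 120 mm. Two thin steel tray arms point to +x, 160 mm long, tips 97 mm high: the fixed one at y = -200 mm, the other on the sleeve.
- sleeve (a joint): Slide of the steel sleeve along the stand's y, m: 0 at the start (pin in the hole at y = 40 mm, 1.5 mm play either way), grows away from the fixed arm; 0.040 puts the pin over the next hole, 0.080 over the last. Friction about 2 N, no spring; held by the pin in a hole. Sleeve top 87 mm high; on the rail's centre line it carries the lock knob and, 85 mm farther to +y, the plunger.
- plunger (a joint): Height of the spring plunger, m: 0 = pin fully home, up to 0.022. The pin is clear of the holes above 0.012; let go between two holes it rests on the rail at about 0.012. The spring pushes it down with about 4 N at 0 and 7.5 N at the top, weight included.
- pull_knob: Black round plunger knob, upright cylinder 24 mm in diameter and 34 mm high, ribbed; origin at its centre, 118 mm above the table when the pin is home, z up. Below it is a thin stem with a steel flange 28 mm across, whose top is 25 mm below the knob's centre. A 10 mm pin under it enters the rail by 12 mm.
- rail_floor: The floor of the rail's holes, a dark strip inside the rail on which the pin's foot stands when home, 68 mm above the table; origin is the stand's origin.
- lock (a joint): Angle of the lock knob, rad: about 0 at the start = locked (its steel tongue lies over the plunger's flange, so that the plunger cannot be pulled), grows clockwise seen from above to the stop at 1.3. A ball detent resists between about 0.2 and 0.6 (up to about 0.08 N m); from 0.6 it helps on, and past 1.0 it has clicked open and stays.
- lock_grip (a point): Centre of the lock knob's black bar grip, on its vertical turning axis, 118 mm above the table. The bar is 44 mm long, 12 mm thick, 36 mm high (17 mm above this point, 19 below); it lies along the stand's y at joint 0 and turns with the knob, and so does this point's frame (y along the bar). Under it are a 30 mm round hub and the flat steel tongue, 20 mm below this point.
- next_hole (a point): Centre of the mouth of the next hole, the one to engage, on the rail's top, at y = 80 mm of the stand.
- jar_a: Round glass jar, 68 mm across, 68 mm high, beyond the rail near its +y end; origin at the centre of its underside. Leave alone.
- dish: White bowl 90 mm across, 35 mm high, between the tray arms; origin at the centre of its underside. Leave alone.
- cup: White cup 72 mm across, 75 mm high, on the robot's side of the rail; origin at the centre of its underside. Leave alone.
- tongs: Steel tongs lying flat, 190 mm long, 10 mm high, on the robot's side of the rail; origin at the centre of its underside. Leave alone.

How it is judged:
On the way, in this order (a step that is already met when the one before it is completed fails the run):
1. lock knob turned past its detent, sleeve still pinned (value of joint lock above 1 rad and value of joint each of sleeve, plunger below 0.006 m), for 0.2 s.
2. the plunger is pulled up clear of the rail (value of joint plunger above 0.0125 m), for 0.1 s.
3. the sleeve is at the next hole and the pin is down in it (value of joint sleeve between 0.0365 and 0.0435 m and value of joint plunger below 0.003 m), for 0.2 s.
At the end, for the whole second after the job is handed in: Sleeve at the next hole (joint 0.040 within 3.5 mm), pin home (plunger below 3 mm), lock knob open (over 1.0 rad), fingers still on the plunger knob (over 2 N), pin pressed on the hole's floor with over 6 N (its spring alone: under 4.5 N) (all of step 3 and value of joint lock above 1 rad and contact force between pull_knob and the fingers above 2 N and contact force between pull_knob and rail_floor above 6 N); the arm keeps its last pose, push and grip.
It fails at once if the jar, bowl, cup or tongs by the stand was shifted by more than 40 mm or tipped over (distance of any of jar_a, dish, cup, tongs from where it was at the start of the episode above 0.04 m or angle between any of jar_a, dish, cup, tongs's own z axis and vertical above 0.6 rad).
It also fails if it takes over 48 s, if anything falls off the work surface, if the arm or the gripper's body presses on something with over 40 N, if the wrist force passes 120 N, or if a joint passes its speed limit or range.

## Working session

There is one attempt and no reset: what is moved stays moved. The work goes in short steps, Python scripts to look and compute and a tool call to move; the robot and the scene stay as the last step left them, time stands still between calls to the robot, and variables do not carry over. Pictures are saved under pics/ and viewed, and the job is handed in when it is done.

Besides the shell and the picture viewer there is one more tool, called after "Call:" by a JSON object that holds its "fn" and its "kwargs". apply_moves: Moves the arm, as the interface text tells. Its arguments: {"type":"object","properties":{"motion":{"type":"array"},"squeeze":{"type":"number"}},"required":["motion"]}

```bash
mkdir -p pics; ls
python3 - <<'E'
from station import manip
import cv2
print(manip.sense())
for n in ["scene","top","wrist"]:
    c=manip.get_calibration(n); print(n,c)
    cv2.imwrite(f"pics/{n}0.png",manip.snapshot(n)[:,:,::-1])
E
```

```text
pics
{'t': 0.0, 'q': array([-1.47748495e+00,  5.28485271e-01,  1.43393906e+00, -2.24438666e-05,
        1.18140795e+00, -1.78453305e-01]), 'qd': array([-0.00080302, -0.00049227, -0.00144589,  0.00032461,  0.00050305,
       -0.00078445]), 'tau': array([-8.56358638e-04, -4.42354596e+01, -1.78024238e+01, -3.47228852e-04,
        8.24496557e-03, -1.37484912e-05]), 'tcp_pos': array([ 0.16775022, -0.60129857,  0.23031021]), 'tool_rot': array([-0.09576448,  0.70137938, -0.69979654,  0.09581722]), 'force': array([-0.78434319,  0.88651436,  0.58862969]), 'ft_torque': array([ 0.00886421,  0.02658369, -0.01356159]), 'finger_gap': 0.9991902998173089}
scene {'intrinsics': array([[575.0178501 ,   0.        , 321.40767362],
       [  0.        , 575.0178501 , 240.81575002],
       [  0.        ,   0.        ,   1.        ]]), 'extrinsics': array([[ 0.07191643, -0.81669148,  0.5725758 ,  1.05219085],
       [ 0.99733901,  0.05200085, -0.05109614, -0.02189688],
       [ 0.01195535,  0.57472683,  0.81825799,  0.82569011],
       [ 0.        ,  0.        ,  0.        ,  1.        ]])}
top {'intrinsics
[... 153 characters left out ...]
]]), 'extrinsics': array([[ 0.02586762,  0.99881648, -0.04118864,  0.49374301],
       [-0.99962749,  0.0262034 ,  0.00763325,  0.0015355 ],
       [ 0.00870349,  0.04097584,  0.99912223,  0.8029901 ],
       [ 0.        ,  0.        ,  0.        ,  1.        ]])}
wrist {'intrinsics': array([[331.15289285,   0.        , 321.07595359],
       [  0.        , 331.15289285, 241.63488279],
       [  0.        ,   0.        ,   1.        ]]), 'extrinsics': array([[ 0.26960446,  0.91925615,  0.28684763,  0.23957263],
       [-0.96296855,  0.25805744,  0.07808928, -0.58044503],
       [-0.00223911, -0.29727846,  0.9547882 ,  0.37256864],
       [ 0.        ,  0.        ,  0.        ,  1.        ]])}
```

View pics/scene0.png

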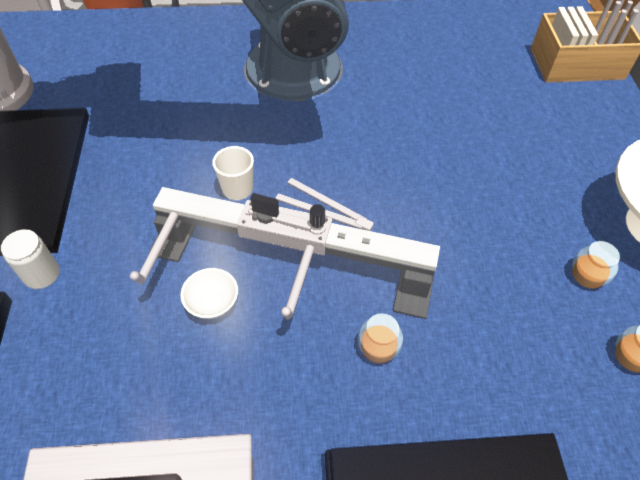

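View pics/top0.png

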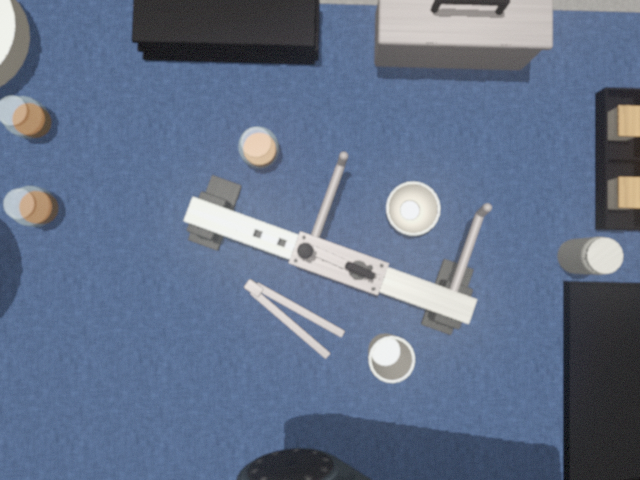

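View pics/wrist0.png

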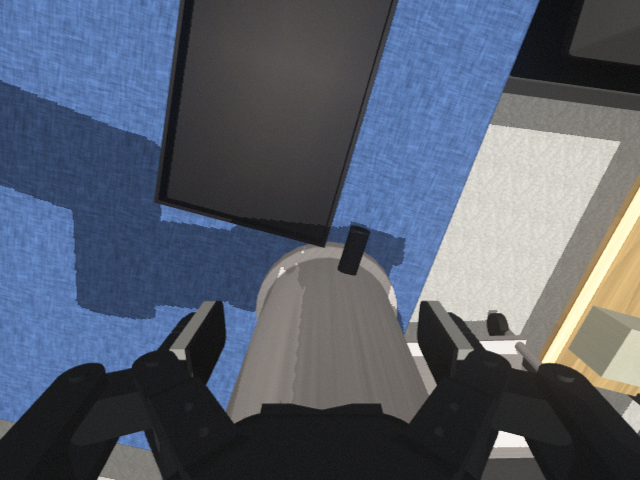

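Run:
```python
import cv2
a=cv2.imread("pics/top0.png")[180:340,170:490]; cv2.imwrite("pics/topc.png",cv2.resize(a,(800,400),interpolation=cv2.INTER_CUBIC))
a=cv2.imread("pics/scene0.png")[170:290,230:390]; cv2.imwrite("pics/scenec.png",cv2.resize(a,(800,600),interpolation=cv2.INTER_CUBIC))
```

```text
(no output)
```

View pics/topc.png

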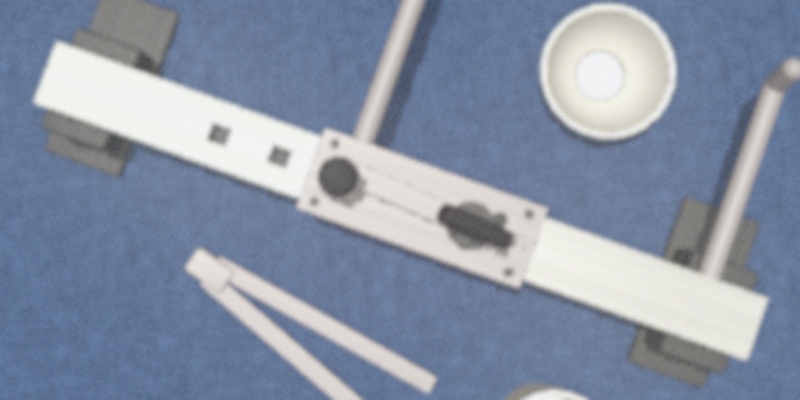

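View pics/scenec.png

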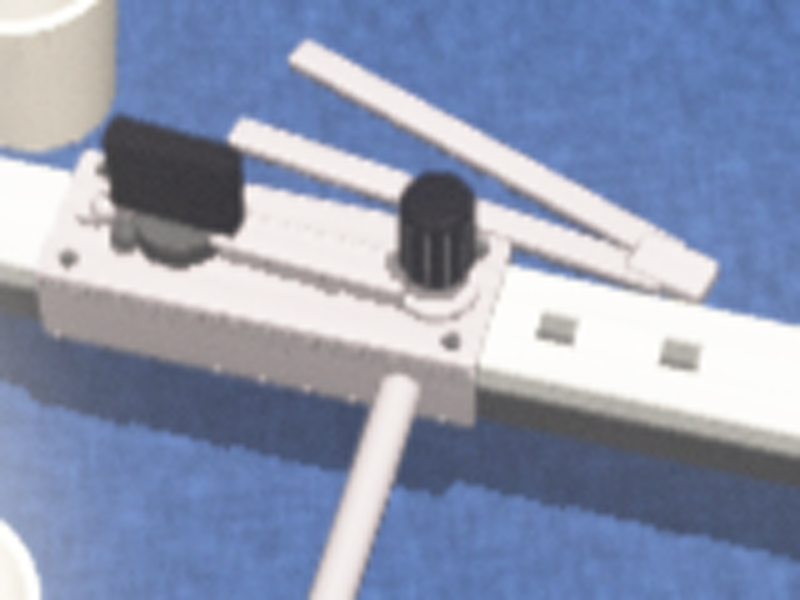

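```bash
cat > h.py <<'E'
import numpy as np
from station import manip
def ray(cam,u,v,z,cal=None):
    c=cal or manip.get_calibration(cam);K=c["intrinsics"];T=c["extrinsics"]
    d=np.array([(u-K[0,2])/K[0,0],-(v-K[1,2])/K[1,1],-1.]);d=T[:3,:3]@d;o=T[:3,3]
    return o+d*(z-o[2])/d[2]
def proj(cam,P,cal=None):
    c=cal or manip.get_calibration(cam);K=c["intrinsics"];T=c["extrinsics"]
    p=T[:3,:3].T@(np.array(P)-T[:3,3]);return K[0,0]*p[0]/-p[2]+K[0,2],K[1,1]*-p[1]/-p[2]+K[1,2]
E
python3 - <<'E'
from h import *
import cv2
np.set_printoptions(precision=4,suppress=True)
t=lambda x,y,z:ray("top",x/2.5+170-.3,y/2.5+180-.3,z)
s=lambda x,y,z:ray("scene",x/5+230-.4,y/5+170-.4,z)
A=[t(*p,.08) for p in[(58,42),(35,102),(768,297),(748,360)]]
L=(A[0]+A[1])/2;R=(A[2]+A[3])/2;u=(L-R)/np.linalg.norm(L-R)
print("rail",L,R,np.linalg.norm(L-R),"mid",(L+R)/2,"ang",np.degrees(np.arctan2(u[1],u[0])))
for n,p in dict(h80=t(280,155,.08),h120=t(219,133,.08),knob=t(339,176,.135),b1=t(442,214,.135),b2=t(512,240,.135),
 sh80=s(557,327,.08),sh120=s(681,354,.08),sknob=s(437,192,.135),sb1=s(112,124,.135),sb2=s(240,158,.135)).items(): print(n,p,(p-(L+R)/2)[:2]@u[:2],(p-(L+R)/2)[:2]@[u[1],-u[0]])
for c in("top","scene"):
  im=cv2.cvtColor(manip.snapshot(c),cv2.COLOR_RGB2HSV);m=((im[...,2]<75)&(im[...,1]<110)).astype(np.uint8)
  n,l,st,ce=cv2.connectedComponentsWithStats(m)
  for i in range(1,n):
    if 20<st[i,4]<1500 and 220<ce[i,0]<400 and 150<ce[i,1]<300: print(c,st[i],ce[i])
E
```

```text
rail [0.5684 0.2026 0.08  ] [ 0.4207 -0.2431  0.08  ] 0.46943126899876736 mid [ 0.4945 -0.0202  0.08  ] ang 71.67153075649709
h80 [0.5205 0.056  0.08  ] 0.08052426565770969 0.000664937068684082
h120 [0.5332 0.0942 0.08  ] 0.12083843651076463 0.0006706075557302844
knob [0.5073 0.0177 0.135 ] 0.04000337467915479 0.00018071809769977924
b1 [ 0.487 -0.042  0.135] -0.022962265135718373 -0.0002878993074230051
b2 [ 0.4732 -0.0824  0.135 ] -0.06574712823014034 -0.0007002731040025155
sh80 [0.5211 0.0567 0.08  ] 0.08139691758338478 0.0009719012923164761
sh120 [0.5341 0.0951 0.08  ] 0.12188967173147953 0.0012588653749483643
sknob [0.5073 0.0189 0.135 ] 0.041188167752682074 -0.000213510542264128
sb1 [ 0.4742 -0.08    0.135 ] -0.06316285401707389 -0.0005552225693355118
sb2 [ 0.4902 -0.0408  0.135 ] -0.020849406559192006 0.0023230904897812103
scene [251 194  27  22 420] [264.6071 205.0619]
scene [311 205  13  22 195] [316.8308 214.841 ]
```

Run:
```python
from h import *
from scipy.spatial.transform import Rotation as R
np.set_printoptions(precision=4,suppress=True)
s=manip.sense();M=R.from_quat(s["tool_rot"]).as_matrix();print(M)
print("jaw ang",np.degrees(np.arctan2(M[1,2],M[0,2])),"tool x ang",np.degrees(np.arctan2(M[1,0],M[0,0])))
print("tcp in scene",proj("scene",s["tcp_pos"]),proj("wrist",s["tcp_pos"]))
for p in[(262,300),(395,300),(330,245)]:print(p,ray("wrist",*p,0),ray("wrist",*p,.1))
for p in[(0,105),(30,90)]:print(p,ray("scene",*p,0))
d=np.array([.4806,-.0626,.25])-s["tcp_pos"];print(M.T@d/.03)
```

```text
[[-0.9633 -0.0001  0.2685]
 [-0.2685  0.001  -0.9633]
 [-0.0002 -1.     -0.001 ]]
jaw ang -74.42675249645146 tool x ang -164.4267622157874
tcp in scene (np.float64(-65.91324342688841), np.float64(31.777440434853446)) (np.float64(323.4608477574242), np.float64(302.8069748935338))
(262, 300) [ 0.0342 -0.561   0.    ] [ 0.0892 -0.5663  0.1   ]
(395, 300) [ 0.079  -0.7209  0.    ] [ 0.1221 -0.6833  0.1   ]
(330, 245) [ 0.1264 -0.6228  0.    ] [ 0.1568 -0.6115  0.1   ]
(0, 105) [ 0.087  -0.6138  0.    ]
(30, 90) [ 0.0431 -0.5621  0.    ]
[-14.8691  -0.6216 -14.5121]
```

Call:
{"fn": "apply_moves", "kwargs": {"motion": [[40,-14.87,0.6,-14.51,-5.6],[40,-14.87,0.6,-14.51,-5.6],[40,-14.87,0.6,-14.51,-5.6],[40,-14.87,0.6,-14.51,-5.6],[40,-14.87,0.6,-14.51,-5.6],[40,-14.87,0.6,-14.51,-5.6],[40,-14.87,0.6,-14.51,-5.6],[40,-14.87,0.6,-14.51,-5.6],[40,-14.87,0.6,-14.51,-5.6],[40,-14.87,0.6,-14.51,-5.6],[40,-14.87,0.6,-14.51,-5.6],[40,-14.87,0.6,-14.51,-5.6]], "squeeze": 60}}

```text
t: 1.75
tcp_pos: [0.4804, -0.0629, 0.2132]
tool_rot: [-0.414, 0.573, -0.573, 0.414]
force: [0.4, -0.1, 0.4]
finger_gap: 0.468
```

```bash
cat > st.py <<'E'
from h import *
import sys
from scipy.spatial.transform import Rotation as R
np.set_printoptions(precision=4,suppress=True)
O=np.array([.4947,-.0199,0]);a=np.radians(71.7);U=np.array([np.cos(a),np.sin(a),0]);N=np.array([U[1],-U[0],0])
def st():
    s=manip.sense();M=R.from_quat(s["tool_rot"]).as_matrix()
    p=s["tcp_pos"]-O
    print("t",s["t"],"tcp",s["tcp_pos"],"stand u,n:",p@U,p@N,"jaw",np.degrees(np.arctan2(M[1,2],M[0,2])),"gap",s["finger_gap"]*85.4,"F",s["force"],"T",s["ft_torque"],"q6",s["q"][5])
    print("q",s["q"]);print("tilt y",M[:,1])
    return s,M
E
python3 - <<'E'
from st import *
import cv2
s,M=st()
print(M.T@(np.array([*(O-.045*U)[:2],.103])-s["tcp_pos"])/.03)
cal=manip.get_calibration("wrist")
im=manip.snapshot("wrist")
for P in [O-.045*U+[0,0,.135],O+.04*U+[0,0,.135]]: print(proj("wrist",P,cal))
cv2.imwrite("pics/w1.png",im[:,:,::-1])
E
```

```text
t 1.75 tcp [ 0.4804 -0.0629  0.2132] stand u,n: -0.04530925314304132 -5.281786835551221e-05 jaw -18.35577558921573 gap 39.97956607568748 F [ 0.4074 -0.1007  0.4307] T [-0.0056  0.025  -0.0307] q6 -0.040297075156458834
q [-0.361   0.3661  1.7969 -0.0006  0.979  -0.0403]
tilt y [-0.0005 -0.0003 -1.    ]
[-0.0121  3.6741  0.0032]
(np.float64(323.4446055514183), np.float64(251.6560665223615))
(np.float64(323.7642292613083), np.float64(123.46917782493779))
```

View pics/w1.png

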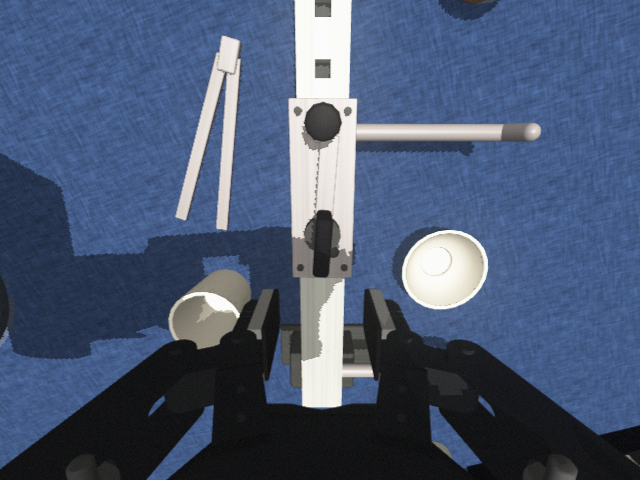

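Call:
{"fn": "apply_moves", "kwargs": {"motion": [[40,0,1.8,0,0],[40,0,3.0,0,0],[40,0,3.65,0,0],[40,0,3.65,0,0],[10,0,3.65,0,0],[10,0,3.65,0,0],[10,0,3.65,0,0],[10,0,3.65,0,0],[10,0,3.65,0,0]], "squeeze": 40}}

```text
t: 2.92
tcp_pos: [0.481, -0.0634, 0.1049]
tool_rot: [0.414, -0.573, 0.574, -0.414]
force: [-2.5, -2.8, 6.6]
finger_gap: 0.135
```

Run:
```python
from st import *
import cv2
s,M=st()
cv2.imwrite("pics/w2.png",manip.snapshot("wrist")[:,:,::-1])
```

```text
t 2.925 tcp [ 0.481  -0.0634  0.1049] stand u,n: -0.045627136956372966 0.0006652687555059702 jaw -18.387026012368036 gap 11.548249652033268 F [-2.5089 -2.7715  6.6399] T [-0.4364  0.4252 -0.0344] q6 -0.03968503949516804
q [-0.3615  0.5511  1.8934 -0.0011  0.6954 -0.0397]
tilt y [ 0.0013 -0.0013 -1.    ]
```

View pics/w2.png

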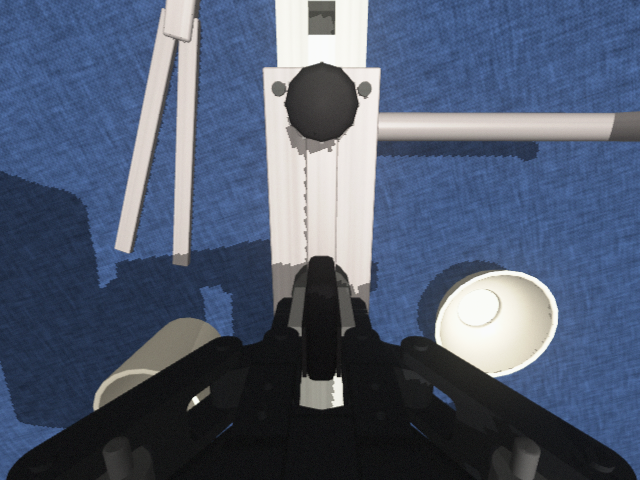

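Call:
{"fn": "apply_moves", "kwargs": {"motion": [[8,0,0,0,0.8],[8,0,0,0,1.6],[8,0,0,0,2.4],[8,0,0,0,3.2],[8,0,0,0,4.0],[8,0,0,0,4.8],[8,0,0,0,5.6],[8,0,0,0,6.4],[8,0,0,0,7.2],[8,0,0,0,7.2]], "squeeze": 50}}

```text
t: 4.22
tcp_pos: [0.4796, -0.0617, 0.1048]
tool_rot: [0.002, 0.708, -0.707, -0.003]
force: [-4.1, 2.3, 10.1]
finger_gap: 0.131
```

Run:
```python
from st import *
import cv2
s,M=st()
cv2.imwrite("pics/w3.png",manip.snapshot("wrist")[:,:,::-1])
```

```text
t 4.225 tcp [ 0.4796 -0.0617  0.1048] stand u,n: -0.044407815295743835 -0.001193520057367973 jaw -90.47528329716711 gap 11.220551758475612 F [-4.0765  2.268  10.0869] T [0.3745 0.5339 0.0186] q6 1.217820199211516
q [-0.3601  0.5506  1.8951  0.0015  0.6978  1.2178]
tilt y [-0.0014  0.0016 -1.    ]
```

View pics/w3.png

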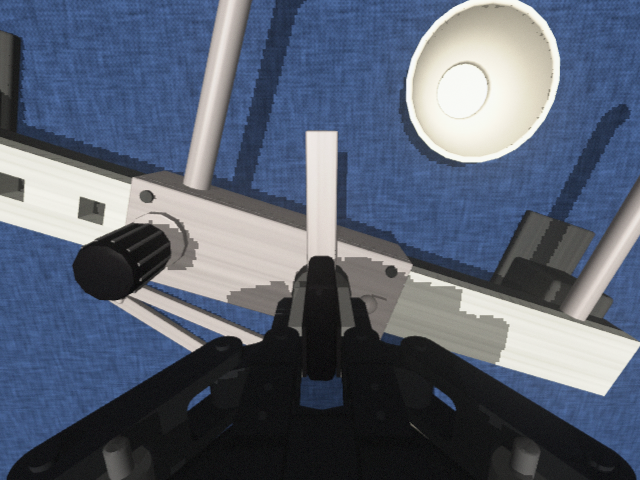

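Call:
{"fn": "apply_moves", "kwargs": {"motion": [[30,0,0,0,0],[30,0,0,0,0],[30,0,0,0,0],[40,0,-1.3,0,0],[45,0,-2.5,0,0],[45,-0.4,-2.6,-1.3,0],[45,-0.9,-2.6,-2.67,0],[45,-0.9,-2.6,-2.67,0],[45,-0.9,-2.6,-2.67,0]]}}

```text
t: 5.4
tcp_pos: [0.5079, 0.0168, 0.1815]
tool_rot: [-0.002, -0.707, 0.707, 0.003]
force: [-0.4, 0.1, -0.5]
finger_gap: 0.526
```

Run:
```python
from st import *
import cv2
s,M=st()
K=O+.04*U
print(M.T@(np.array([*K[:2],.105])-s["tcp_pos"])/.03)
cal=manip.get_calibration("wrist")
print(proj("wrist",K+[0,0,.135],cal))
cv2.imwrite("pics/w4.png",manip.snapshot("wrist")[:,:,::-1])
a=manip.snapshot("scene")[170:290,230:390,::-1]; cv2.imwrite("pics/scenec4.png",cv2.resize(a,(800,600),interpolation=cv2.INTER_CUBIC))
```

```text
t 5.4 tcp [0.5079 0.0168 0.1815] stand u,n: 0.03895976843087352 0.0010114732800081386 jaw -90.38752865740994 gap 44.944427453400074 F [-0.3526  0.0506 -0.4636] T [-0.009   0.0622 -0.0144] q6 1.3909252828966672
q [-0.1869  0.4435  1.774  -0.0005  0.9248  1.3909]
tilt y [-0.0009 -0.0003 -1.    ]
[ 0.0192  2.5502 -0.044 ]
(np.float64(320.2056416268639), np.float64(267.18660118504164))
```

View pics/w4.png

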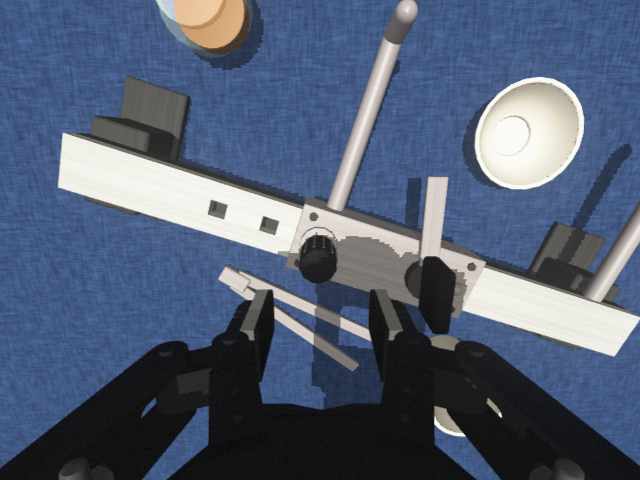

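View pics/scenec4.png

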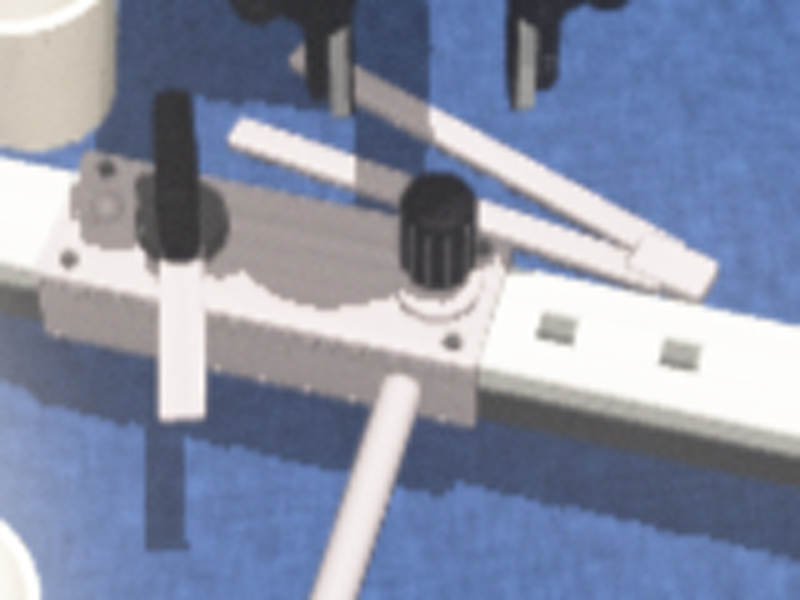

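Call:
{"fn": "apply_moves", "kwargs": {"motion": [[45,0,1.3,-0.04,0],[45,0,2.3,-0.04,0],[45,0,2.55,-0.04,0],[45,0,2.55,-0.04,0],[20,0,2.55,-0.04,0],[20,0,2.55,-0.04,0],[20,0,2.55,-0.04,0],[20,0,2.55,-0.04,0],[20,0,2.55,-0.04,0]], "squeeze": 70}}

```text
t: 6.62
tcp_pos: [0.5089, 0.0182, 0.1066]
tool_rot: [-0.003, -0.707, 0.707, 0.002]
force: [-1.0, 0.5, 6.2]
finger_gap: 0.259
```

Run:
```python
from st import *
import cv2
s,M=st()
print(M.T@U*.04/.03)
cv2.imwrite("pics/w5.png",manip.snapshot("wrist")[:,:,::-1])
```

```text
t 6.625 tcp [0.5089 0.0182 0.1066] stand u,n: 0.04060425827632864 0.001572871365182716 jaw -90.40975324263282 gap 22.099685771992952 F [-1.0234  0.4919  6.244 ] T [0.1155 0.1974 0.0446] q6 1.393895497594722
q [-0.1841  0.5689  1.8334 -0.      0.737   1.3939]
tilt y [ 0.0022 -0.0004 -1.    ]
[-0.4096  0.0004 -1.2689]
```

View pics/w5.png

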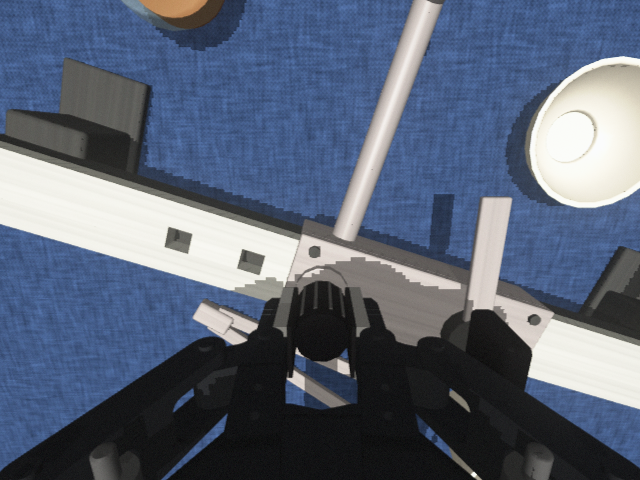

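Call:
{"fn": "apply_moves", "kwargs": {"motion": [[18,0,-0.2,0,0],[18,0,-0.4,0,0],[18,0,-0.57,0,0],[18,0,-0.57,0,0],[18,0,-0.57,0,0]]}}

```text
t: 7.3
tcp_pos: [0.5088, 0.0181, 0.1224]
tool_rot: [-0.003, -0.707, 0.707, 0.002]
force: [3.6, 0.1, -6.0]
finger_gap: 0.26
```

Run:
```python
from st import *
import cv2
s,M=st()
cv2.imwrite("pics/w6.png",manip.snapshot("wrist")[:,:,::-1])
a=manip.snapshot("scene")[170:290,230:390,::-1]; cv2.imwrite("pics/scenec6.png",cv2.resize(a,(800,600),interpolation=cv2.INTER_CUBIC))
```

```text
t 7.3 tcp [0.5088 0.0181 0.1224] stand u,n: 0.0405305525181292 0.0014358766896425304 jaw -90.42941036844323 gap 22.227599966694857 F [ 3.6424  0.0696 -6.0195] T [ 0.0907 -0.5862  0.0842] q6 1.3938734086969686
q [-0.1843  0.5412  1.8225  0.0002  0.7768  1.3939]
tilt y [ 0.0011 -0.0001 -1.    ]
```

View pics/scenec6.png

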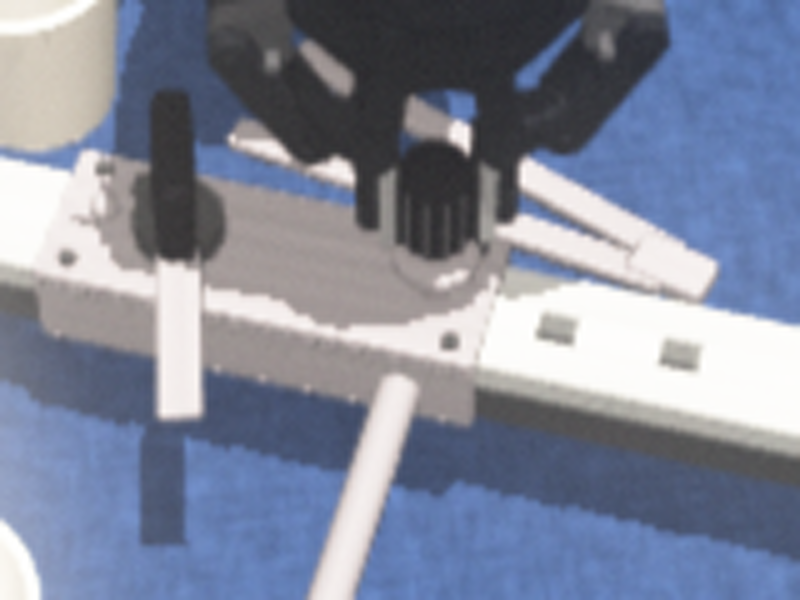

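View pics/w6.png

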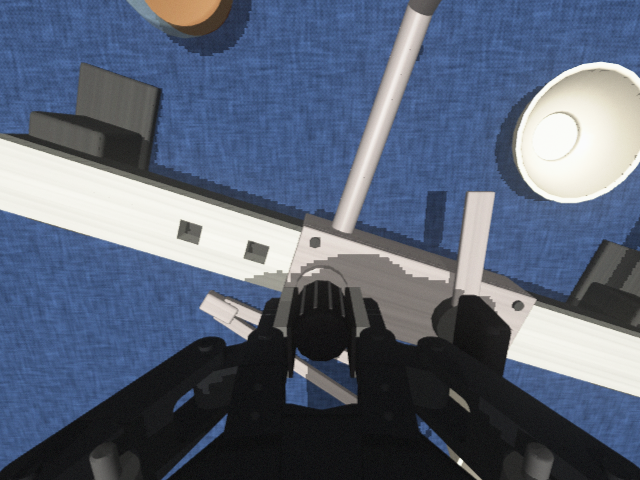

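Call:
{"fn": "apply_moves", "kwargs": {"motion": [[18,-0.08,-0.04,-0.25,0],[18,-0.16,-0.04,-0.51,0],[18,-0.25,-0.04,-0.76,0],[18,-0.33,-0.04,-1.02,0],[18,-0.41,-0.04,-1.27,0],[18,-0.41,-0.04,-1.27,0],[18,-0.41,-0.04,-1.27,0]]}}

```text
t: 8.28
tcp_pos: [0.5217, 0.057, 0.1237]
tool_rot: [0.003, 0.707, -0.707, -0.002]
force: [5.5, 0.2, -6.1]
finger_gap: 0.262
```

Run:
```python
from st import *
import cv2
s,M=st()
f=s["force"];print("F u,n",f@U,f@N)
cv2.imwrite("pics/w7.png",manip.snapshot("wrist")[:,:,::-1])
a=manip.snapshot("scene")[170:290,230:390,::-1]; cv2.imwrite("pics/scenec7.png",cv2.resize(a,(800,600),interpolation=cv2.INTER_CUBIC))
```

```text
t 8.275 tcp [0.5217 0.057  0.1237] stand u,n: 0.08151139673382578 0.0014904815080206647 jaw -90.43684997160189 gap 22.337482108443584 F [ 5.4932  0.2171 -6.1311] T [-0.0192 -0.8888  0.0352] q6 1.4721859325700302
q [-0.105   0.5538  1.7833  0.0018  0.8026  1.4722]
tilt y [ 0.0019  0.0011 -1.    ]
F u,n 1.9309002168835072 5.147231298260822
```

View pics/scenec7.png

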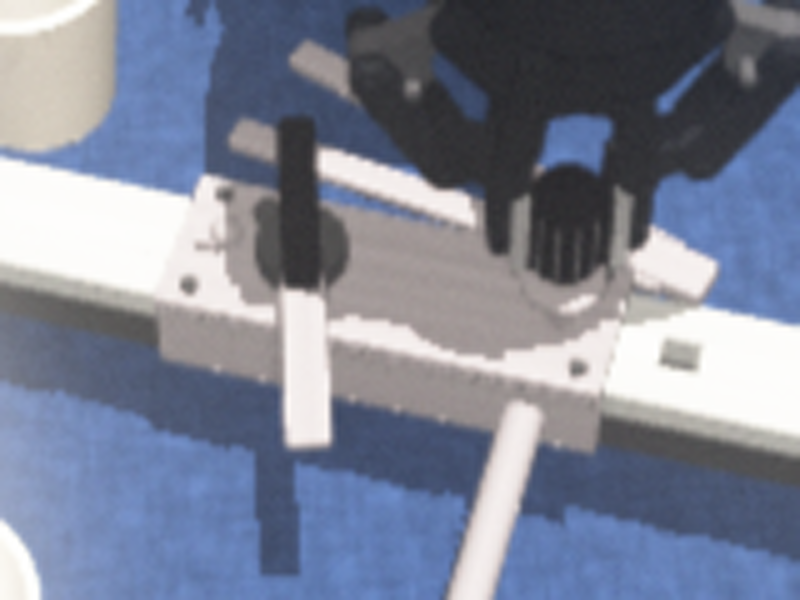

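Call:
{"fn": "apply_moves", "kwargs": {"motion": [[18,0.0,0.1,0.02,0],[18,0.0,0.2,0.02,0],[18,0.0,0.3,0.02,0],[18,0.0,0.4,0.02,0],[18,0.0,0.5,0.02,0],[18,0.0,0.5,0.02,0]]}}

```text
t: 9.12
tcp_pos: [0.5213, 0.0556, 0.1085]
tool_rot: [0.003, 0.707, -0.707, -0.002]
force: [4.5, -0.6, -3.6]
finger_gap: 0.258
```

Run:
```python
from st import *
s,M=st()
f=s["force"];print("F u,n",f@U,f@N)
```

```text
t 9.125 tcp [0.5213 0.0556 0.1085] stand u,n: 0.0799863622222795 0.0015364250614350163 jaw -90.44017349741308 gap 22.02977367701406 F [ 4.4782 -0.627  -3.563 ] T [-0.0417 -0.8167  0.0857] q6 1.4709988321096
q [-0.1073  0.5795  1.7939  0.0003  0.7675  1.471 ]
tilt y [ 0.0008  0.0001 -1.    ]
F u,n 0.8108395416786026 4.448572129569828
```

Call:
{"fn": "apply_moves", "kwargs": {"motion": [[18,0,0.05,0,0],[18,0,0.1,0,0],[18,0,0.14,0,0],[18,0,0.14,0,0]]}}

```text
t: 9.62
tcp_pos: [0.5213, 0.0555, 0.1064]
tool_rot: [-0.003, -0.707, 0.707, 0.002]
force: [2.1, 0.6, 12.1]
finger_gap: 0.257
```

Run:
```python
from st import *
s,M=st()
```

```text
t 9.625 tcp [0.5213 0.0555 0.1064] stand u,n: 0.07999244526950339 0.0015968042702980039 jaw -90.41971612230246 gap 21.94637424342524 F [ 2.1027  0.5664 12.1019] T [-0.0012 -0.3388  0.0111] q6 1.4709656175158103
q [-0.1072  0.583   1.7958 -0.      0.7611  1.471 ]
tilt y [ 0.0018 -0.0002 -1.    ]
```

Call:
{"fn": "apply_moves", "kwargs": {"motion": [[18,0,0,0,0],[18,0,0,0,0],[18,0,0,0,0],[18,0,0,0,0]]}}

```text
t: 10.12
tcp_pos: [0.5214, 0.0555, 0.1064]
tool_rot: [-0.003, -0.707, 0.707, 0.002]
force: [2.1, 0.6, 9.7]
finger_gap: 0.263
```

Run:
```python
from st import *
import cv2
s,M=st()
im=manip.snapshot("scene")[:,:,::-1]; cv2.imwrite("pics/scene8.png",im)
a=im[170:290,230:390]; cv2.imwrite("pics/scenec8.png",cv2.resize(a,(800,600),interpolation=cv2.INTER_CUBIC))
cv2.imwrite("pics/w8.png",manip.snapshot("wrist")[:,:,::-1])
```

```text
t 10.125 tcp [0.5214 0.0555 0.1064] stand u,n: 0.07998467858338482 0.0016294575674230772 jaw -90.42323375951192 gap 22.471387131207234 F [2.0841 0.5766 9.6632] T [ 0.0563 -0.3471 -0.0308] q6 1.4710224597890935
q [-0.1072  0.5829  1.7958 -0.      0.7609  1.471 ]
tilt y [ 0.0019 -0.0002 -1.    ]
```

View pics/scenec8.png

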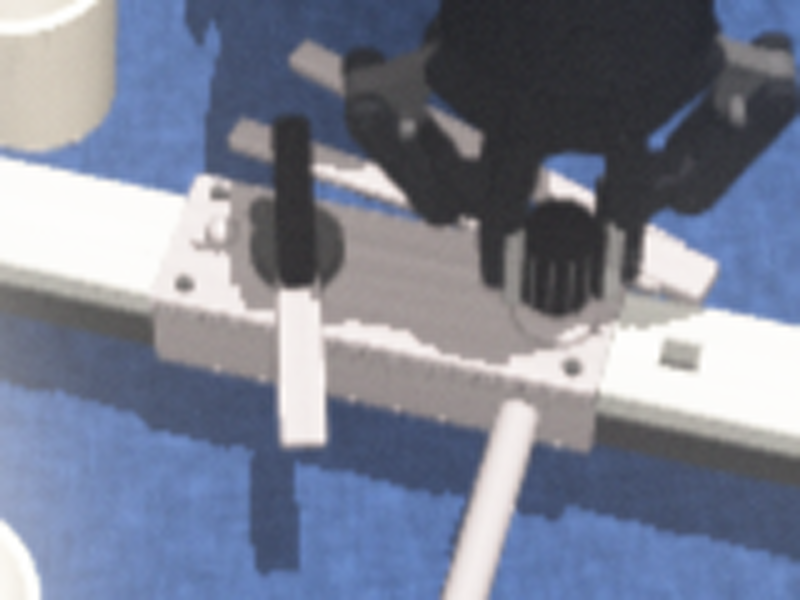

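View pics/w8.png

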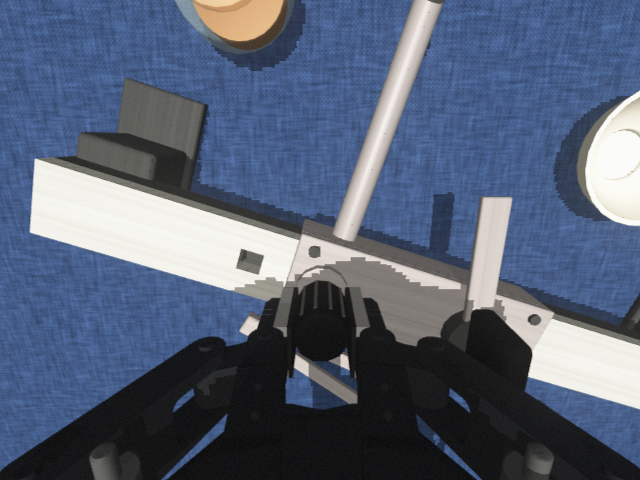

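View pics/scene8.png

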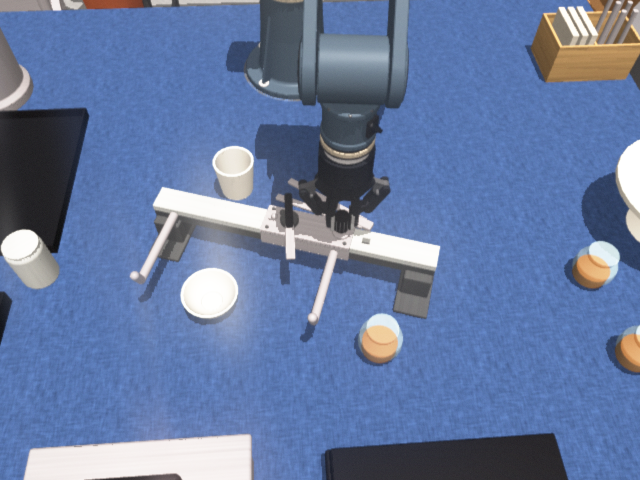

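Call:
{"fn": "apply_moves", "kwargs": {"motion": [[18,0,0,0,0],[18,0,0,0,0],[18,0,0,0,0],[18,0,0,0,0],[18,0,0,0,0],[18,0,0,0,0],[18,0,0,0,0],[18,0,0,0,0]]}}

```text
t: 11.22
tcp_pos: [0.5213, 0.0556, 0.1064]
tool_rot: [-0.003, -0.707, 0.707, 0.002]
force: [2.0, 0.1, 10.8]
finger_gap: 0.256
```

The push holds steady at about 10–12 N, so I'm handing it in.

Run:
```python
from st import *
st(); print(manip.sign_off())
```

```text
t 11.225 tcp [0.5213 0.0556 0.1064] stand u,n: 0.0799988568657528 0.001601715137954976 jaw -90.42119506706338 gap 21.84066205026594 F [ 2.0243  0.0564 10.783 ] T [-0.0118 -0.2473  0.0655] q6 1.4710354978788058
q [-0.1072  0.5829  1.7959 -0.0001  0.7609  1.471 ]
tilt y [ 0.0019 -0.0002 -1.    ]
the job is handed in; nothing more can be done
None
```

The sleeve is pinned in the next hole with the lock open, and I handed the job in at 11.2 s while still gripping the plunger knob and pushing it down. I turned the lock knob about 72° clockwise. I then pulled the plunger up about 16 mm, slid the sleeve one hole farther from the fixed arm and lowered the pin.

**Last checks:**
- **Lock:** the pictures show it staying open at about 72° (1.26 rad) after I released it.
- **Sleeve:** the TCP ended at 80.0 mm along the stand, over the next hole. The pictures show the sleeve moved one hole pitch and the last hole still visible.
- **Pin:** the knob is back at the height where I first gripped it, within 0.2 mm, so the pin should be home.
- **Push:** the wrist force read 9.7 to 12.1 N upwards over the last 1.6 s. With the spring, that puts roughly 14 N on the hole's floor, which I worked out rather than measured.
- **Surroundings:** in the last scene picture the jar, bowl and cup look unmoved. The tongs also look unmoved but are partly hidden by the arm.

No check failed. The first slide overshot by about 1 mm, which I corrected while lowering the pin.

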